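# Index the collar of the roll stamper and lock it with its pin

## Task

Lock the roll stamper: take the red-headed index pin from the rack, put it in the hole of the brass collar, and turn the collar clockwise past the red mark until you feel the hidden bore below line up, then push the pin fully home, upright, its steel flange down on the collar, and let go. Feel for the bore gently: never load the pin with more than 50 N against the stamper. Leave the blue-headed blank, the buns and the other things on the table where they are.

Things in the scene. Friction and masses are not known exactly. Their poses are not given: they have to be found in the camera images.
- pin_head (a point): Grip point on the axis of the loose index pin (0.1 to 0.16 kg). Red round head, 24 mm in diameter, from 26 mm below to 20 mm above this point; then a steel flange (28 mm diameter, underside 30 mm below), then a 12 mm round shank with its tip 74 mm below; the last 1.5 mm taper to 10 mm. z along the pin, up. It stands in one of the rack's two holes, flange on the rack.
- pin_tip (a point): Centre of the lower end of the index pin's shank, 74 mm below pin_head. Over solid bed a pin in the collar stands with its flange 25.5 mm above the collar; over the hidden bore it drops 3 mm, onto a rubber flour plug that gives way to a push of about 4 N, until the flange meets the collar.
- housing: White fixed housing of the roll stamper's index head: foot 170 x 170 x 20 mm, round shell of 148 mm outside diameter, rim 67 mm above the table. Origin: centre of its underside, on the collar's axis; z up; x points to the red mark. Inside, hidden below the collar, is a flat steel bed, top 51.5 mm above the table, with one bore for the pin.
- mark (a point): Red index mark on the housing's rim, 70 mm from the collar's axis, 68 mm above the table. Seen from above, the bed's hidden bore (13.5 mm, 0.5 mm chamfer, over 26 mm deep, 40 mm from the axis) lies clockwise past this mark, anywhere from 0.15 to 0.95 rad past it: it differs each time and can only be felt.
- collar (a joint): Angle (rad) of the loose brass collar about the housing's axis: 0 with its hole at the red mark, growing counter-clockwise from above; starts at 0.2 to 0.9, range -1.5 to 1.5, friction 0.08 N m. Disc 131 mm wide, 18 mm thick, top 70 mm above the table; hub 32 mm wide, 8 mm high; black handle opposite the hole, 42 mm off axis, 14 to 20 mm thick, 40 mm high. Turn it by handle or pin.
- collar_hole (a point): Centre of the mouth of the collar's only hole, in its top face, 70 mm above the table and 40 mm from the axis. Through hole of 13.5 mm with 1.5 mm chamfer, 18 mm long.
- rack: Fixed wooden pin rack, 56 (x) x 150 (y) x 50 (z) mm, origin at the centre of its underside. Two through holes of 18 mm at y = -42 and +42 mm: one holds the red-headed index pin, the other the blank.
- blank_head (a point): Grip point of the blue-headed blank, a spare shaped like the index pin but with a 15.6 mm shank that does not fit the collar; to be left alone.
- bun_a: Loose seeded bun, 72 mm in diameter, 42 mm high; origin under its centre.
- bun_b: Loose pale bun, 72 mm in diameter, 42 mm high; origin under its centre.
- seed_jar: Loose amber seed jar, 72 mm in diameter, 110 mm high; origin under its centre.
- tin_mug: Loose tin mug, 80 mm in diameter, 85 mm high; origin under its centre.
- scraper: Loose dough scraper lying flat, about 125 x 110 mm, 22 mm high.
- flour_brush: Loose brush lying flat.
Mind the look-alikes: they are no part of the job. What is shaped like the part that bears pin_head but orange or purple is not meant.

How it is judged:
By the outcome, as a careful person would: the job done as asked, in the order asked, and still so for the second after the job is handed in, with the robot touching nothing.
It also fails if it takes over 72 s, if anything falls off the work surface, if the arm or the gripper's body presses on something with over 40 N, if the wrist force passes 120 N, or if a joint passes its speed limit or range.

## Robot

A 7-joint arm with a two-finger parallel gripper is mounted at the origin on the work surface. World frame = base frame: x ahead of the robot, y to its left, z up, the work surface at z = 0. Lengths are in m, angles in rad, forces in N, time in s.
With the tool pointing down it reaches from about 0.4 to 0.85 m from the base axis. Payload 10.4 kg.
Tool frame: the origin (TCP) lies midway between the tips of the shut fingers; the grasp point (between the pads) lies 19 mm behind it (env.tcp_to_grasp is the distance from the TCP to the grasp point, in m); z points along the fingers, y is the line along which they close (so a half turn about z gives the same grasp; the last joint's range is limited). The gripper opens to 87 mm and grips with 3 to 60 N. Pads are 19 mm wide; open, the fingers measure 117 mm over their backs; the gripper's body (75 mm by 190 mm) begins 51 mm behind the grasp point.
Start: joints at [-1.148, 0.332, -0.065, 1.46, 0.022, 1.35, -0.088], TCP at [0.269, 0.564, 0.223] pointing down, gripper open.
Joint ranges: [-2.6, 2.6], [-0.5, 2.12], [-1.47, 1.34], [0.16, 2.42], [-1.27, 4.41], [0.06, 2.06], [-2.6, 2.6]. Speed limits (rad/s): [2.22, 2.22, 2.79, 2.79, 3.14, 3.14, 3.14].

## Interface

Orientations are given as a rotation vector (axis times angle).
In Python, from plant import readout, vision, order, env gives the robot as it stands.
- The arm moves only by the shell command python3 -m crank 'ROWS' [FORCE]. ROWS is JSON, a list of rows, each a list of 5 numbers: the closure, from -1 (fully open) to 1 (shut), then the shift along the tool's x, y, z normalised to -1 to 1, where 1 is 300 mm, then the turn about the tool's z normalised to -1 to 1, where 1 is 120 degrees. In form: [[gripper, x, y, z, twist], ...]. A call has 1 to 12 rows; each row shifts and turns the commanded pose from where the row before left it, along the tool's axes as they then stand; what a row does not reach is not made up. A row lasts 1/10 s, in which the tool goes at most 50 mm and 8.59 degrees, less where a joint would pass 70% of its speed; a pose out of reach is approached as far as the arm can. A call with a number of a shift or a turn outside -1 to 1 is refused whole. A call with a gripper value outside its range is refused whole. The fingers move at their own pace and stop on an object; FORCE is the grip in N (left out, the last holds). Time passes only in rows, so rows that do not move let the fingers close. It gives the time, the measured TCP pose, the force, the opening and the grip force at its end, in the units of the state.
- readout.state(): the state, without advancing time (a new reading comes with each control period).
- vision.snapshot(name): name is "side" or "top"; returns the picture (384x512x3 uint8, red, green, blue); there is no depth.
- vision.calibration(name): a dict with "intrinsics" (3x3 intrinsics, pixels), "extrinsics" (4x4, takes a point from world to camera coordinates). Camera axes: x right, y up, looking along -z (the intrinsics and any distortion apply to the point x, -y, -z); pixel columns grow to the right and rows downward; lengths in m; the calibration is good to about 2 mm. A picture is of the moment at which its call begins. calibration takes no time and is no camera call.
- order.job_done(): hands the job in; it is judged then, once.
The state is a dict: "time": time; "q": joint angles; "qvel": joint speeds; "joint_torque": joint torques, N m; "position": TCP position; "orientation": TCP orientation; "ft_force": force on the tool from outside, world axes, zero at the start; "ft_torque": the same for the moment, N m; "gripper_width": finger opening in m; "finger_force": force on a finger pad.
Only numpy, scipy, OpenCV 4.12 (cv2) and the standard library are available. Lean on these libraries where they do the work, as an engineer would, in place of code of your own. Each camera call takes 0.05 s, during which the arm holds its last target. There are 200 camera calls.

## Working session

There is one attempt and no reset: what is moved stays moved. The work goes in short steps, Python scripts to look and compute and a shell command to move; the robot and the scene stay as the last step left them, time stands still between calls to the robot, and variables do not carry over. Pictures are saved under pics/ and viewed, at most 10 in all, crops included, and the job is handed in when it is done.

```bash
ls; mkdir -p pics; python3 - <<'E'
from plant import readout, vision, order, env
import cv2
for n in ("top","side"):
    im=vision.snapshot(n); cv2.imwrite(f"pics/{n}0.png",cv2.resize(im[:,:,::-1],(800,600),interpolation=cv2.INTER_CUBIC)); cv2.imwrite(f"pics/raw_{n}0.png",im[:,:,::-1])
    print(n,vision.calibration(n))
print(readout.state())
E
```

```text
pics
top {'intrinsics': array([[482.45325191,   0.        , 254.8437701 ],
       [  0.        , 482.45325191, 183.63070267],
       [  0.        ,   0.        ,   1.        ]]), 'extrinsics': array([[-2.23336000e-03, -9.99996650e-01,  1.30825248e-03,
        -8.03113305e-02],
       [ 9.93061653e-01, -2.06405101e-03,  1.17576754e-01,
        -5.60806598e-01],
       [-1.17573660e-01,  1.56176659e-03,  9.93062936e-01,
        -1.46242557e+00],
       [ 0.00000000e+00,  0.00000000e+00,  0.00000000e+00,
         1.00000000e+00]])}
side {'intrinsics': array([[350.21405515,   0.        , 260.76224148],
       [  0.        , 350.21405515, 194.33543318],
       [  0.        ,   0.        ,   1.        ]]), 'extrinsics': array([[ 0.72948373, -0.68385983,  0.01375578, -0.47751032],
       [ 0.34429246,  0.38449088,  0.85652173, -0.22930875],
       [-0.59102977, -0.62008266,  0.51592762, -0.87006832],
       [ 0.        ,  0.        ,  0.        ,  1.        ]])}
{'time': 0.1, 'q': array([-1.14760002,  0.33277381, -0.06469766,  1.46080869,  0.02157913,
        1.34991074, -0.08852656]), 'qvel': array([ 0.00082817, -0.0003292 , -0.00125694, -0.00211935,  0.00038299,
       -0.0017683 , -0.00037294]), 'joint_torque': array([ 5.11480266e-04, -6.24544930e+01,  2.41955090e-02, -3.90715528e+01,
       -6.12617237e-02,  3.65570525e-02,  6.80323910e-05]), 'position': array([0.26934087, 0.56362235, 0.22187849]), 'orientation': array([-6.94442680e-01, -3.06363943e+00,  1.85901849e-03]), 'ft_force': array([ 0.02650493,  0.09631583, -0.39979232]), 'ft_torque': array([ 0.00862597, -0.05363997,  0.04972271]), 'finger_force': 0.0, 'gripper_width': 0.0866715477462686}
```

View pics/top0.png

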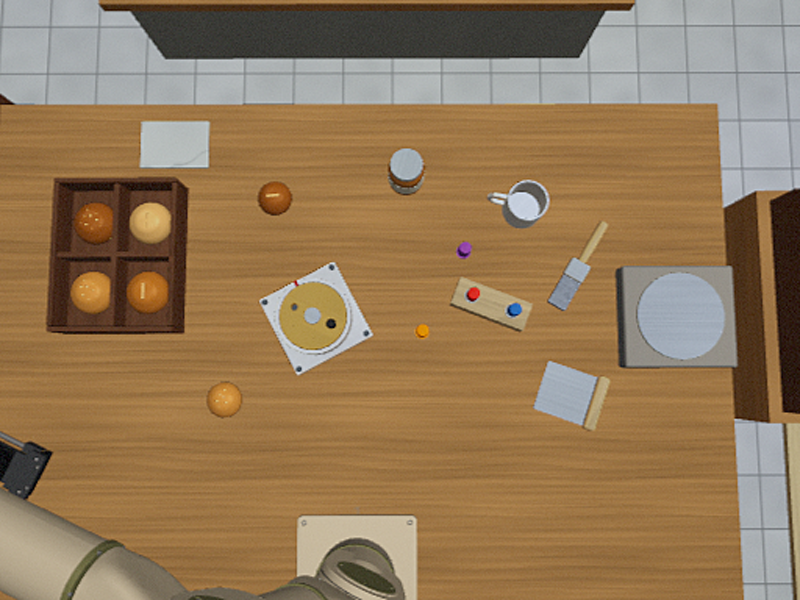

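View pics/side0.png

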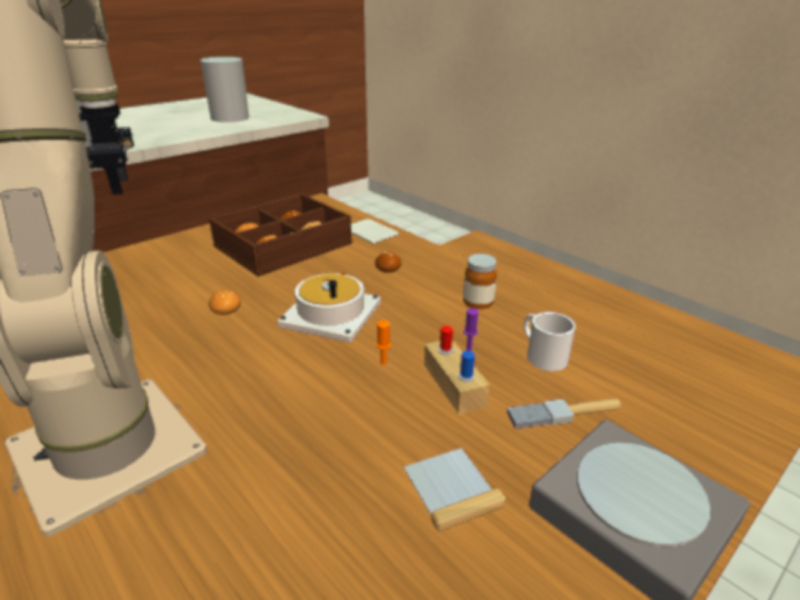

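Top view candidates, in 800x600 pixels: red head (473,294) in the rack, blue blank (515,310), orange pin (422,331) and purple pin (464,250) standing on the table. I choose the red one. The collar's hole shows at about (294,307), the handle at (331,323) and the mark at (296,283).

```bash
cat > h.py <<'E'
import numpy as np, cv2
from plant import readout, vision, order, env
def P(n): c=vision.calibration(n); return c["intrinsics"],c["extrinsics"]
def proj(n,X):
    K,E=P(n); c=E[:3,:3]@np.asarray(X,float)+E[:3,3]; u=K@(c*[1,-1,-1]); return u[:2]/u[2]
def unproj(n,uv,z):
    K,E=P(n); d=np.linalg.inv(K)@[uv[0],uv[1],1]; d=E[:3,:3].T@(d*[1,-1,-1]); o=-E[:3,:3].T@E[:3,3]
    return o+d*(z-o[2])/d[2]
def blobs(im,lo,hi,amin=8):
    h=cv2.cvtColor(im,cv2.COLOR_RGB2HSV); m=cv2.inRange(h,np.array(lo),np.array(hi))
    n,l,s,c=cv2.connectedComponentsWithStats(m)
    return [(c[i].round(2),s[i,4],s[i,:4]) for i in range(1,n) if s[i,4]>=amin]
E
python3 - <<'E'
from h import *
im=cv2.imread("pics/raw_top0.png")[:,:,::-1].copy(); sd=cv2.imread("pics/raw_side0.png")[:,:,::-1].copy()
for nm,i in (("top",im),("side",sd)):
    for lo,hi in (((0,200,120),(4,255,255)),((176,200,120),(180,255,255)),((105,150,80),(125,255,255))):
        for b in blobs(i,lo,hi,4): print(nm,lo,b, unproj(nm,b[0],.077))
c=im[155:255,155:355]; cv2.imwrite("pics/crop.png",cv2.resize(c[:,:,::-1],(800,400),interpolation=cv2.INTER_CUBIC))
# brass
for b in blobs(im[160:245,160:245].copy(),(18,100,90),(30,255,255),50): print("brass",b[0]+160,b[1],b[2])
E
```

```text
top (0, 200, 120) (array([302.76, 187.33]), np.int32(42), array([299, 184,   8,   8], dtype=int32)) [ 0.54394171 -0.22546341  0.077     ]
top (105, 150, 80) (array([329.32, 197.57]), np.int32(47), array([326, 194,   8,   8], dtype=int32)) [ 0.51288295 -0.30468964  0.077     ]
side (0, 200, 120) (array([285.53, 215.65]), np.int32(77), array([283, 209,   6,  15], dtype=int32)) [ 0.54324898 -0.22205201  0.077     ]
side (105, 150, 80) (array([298.88, 232.38]), np.int32(96), array([296, 225,   7,  16], dtype=int32)) [ 0.51209636 -0.30106196  0.077     ]
brass [199.8  201.84] 1311 [19 21 43 43]
```

View pics/crop.png

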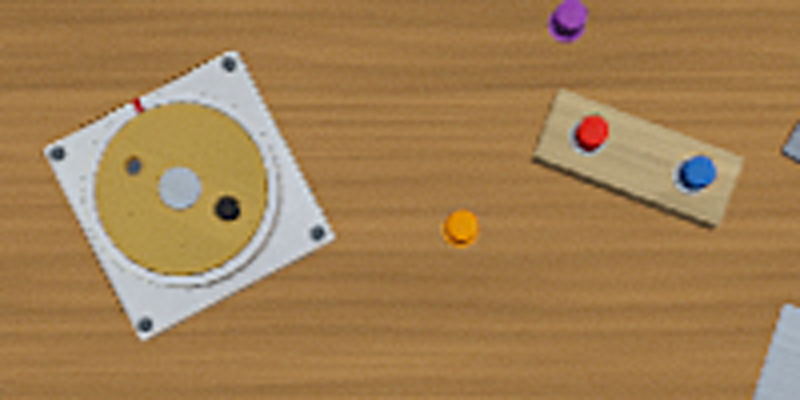

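The crop shows the red head in the upper-left rack hole (593,132). The hole is at (133,166), the hub at (180,187), the handle at (228,208) and the mark at (138,104). Next I work out positions.

```bash
cat > m.py <<'E'
from h import *
def collar(im, pr=True):
    x0,y0=160,160; h=cv2.cvtColor(im[y0:250,x0:250].copy(),cv2.COLOR_RGB2HSV)
    m=cv2.inRange(h,np.array((18,100,90)),np.array((30,255,255)))
    n,l,s,c=cv2.connectedComponentsWithStats(m); m=np.uint8(l==1+np.argmax(s[1:,4]))*255
    cs,_=cv2.findContours(m,cv2.RETR_EXTERNAL,cv2.CHAIN_APPROX_NONE); e=cv2.fitEllipse(cv2.convexHull(max(cs,key=len)))
    C=unproj("top",np.array(e[0])+[x0,y0],.07)
    return C,e,s
if __name__=="__main__":
    im=cv2.imread("pics/raw_top0.png")[:,:,::-1].copy()
    C,e,s=collar(im); print("disc",C,np.array(e[1])/482*1.39)
    q=lambda u,v,z: unproj("top",((u+.5)/4-.5+155,(v+.5)/4-.5+155),z)
    print("foot",np.mean([q(*p,.02) for p in((229,64),(57,153),(317,233),(145,325))],0),"hub",q(180,187,.078))
    H=q(133,166,.07);M=q(138,104,.068);K=q(228,208,.11)
    for n,p in(("hole",H),("mark",M),("handle",K)):
        d=p-C; print(n,p,np.hypot(*d[:2]),np.arctan2(d[1],d[0]))
    g=cv2.cvtColor(im,cv2.COLOR_RGB2HSV)[...,1].astype(float); r=g[190:203,182:195]; w=np.clip(110-r,0,None); yy,xx=np.mgrid[190:203,182:195]
    print("hole px",(w*xx).sum()/w.sum(),(w*yy).sum()/w.sum())
    for b in blobs(im[175:190,180:200].copy(),(0,90,60),(8,255,255),2)+blobs(im[175:190,180:200].copy(),(170,90,60),(180,255,255),2): print("mark px",b[0]+[180,175],b[1])
E
python3 m.py
python3 -m crank '[[-1,0,0,0,0.07],[-1,0,0,0,0.07]]'
```

```text
disc [0.50133443 0.08401173 0.07      ] [0.12224327 0.1237045 ]
foot [0.50208211 0.08498462 0.02      ] hub [0.5021883  0.08392743 0.078     ]
hole [0.51877667 0.12041087 0.07      ] 0.0403624670571472 1.1239317328044862
mark [0.56608551 0.11756494 0.068     ] 0.07292818718333567 0.4780916262039912
handle [0.48412107 0.04506451 0.11      ] 0.04258152459821736 -1.9869492376299749
hole px 188.1274834437086 196.2019867549669
mark px [188.75 180.  ] 4
mark px [189.5 182. ] 2
time: 0.3
position: [0.2694, 0.5637, 0.222]
orientation: [-1.143, -2.926, 0.001]
ft_force: [-0.8, 0.6, -0.9]
gripper_width: 0.0873
finger_force: 0.0
```

```bash
python3 -m crank '[[-1,0,0,0,0.07],[-1,0,0,0,0.07],[-1,0,0,0,0.07],[-1,0,0,0,0.07],[-1,0,0,0,0.07],[-1,0,0,0,0.043]]'; python3 -m crank '[[-1,-0.12,0.045,0,0],[-1,-0.12,0.045,0,0],[-1,-0.12,0.045,0,0],[-1,-0.12,0.045,0,0],[-1,-0.12,0.045,0,0],[-1,-0.12,0.045,0,0],[-1,-0.12,0.045,0,0],[-1,-0.12,0.045,0,0],[-1,-0.12,0.045,0,0],[-1,-0.12,0.045,0,0]]'
```

```text
time: 0.9
position: [0.2693, 0.5637, 0.2221]
orientation: [2.218, 2.224, -0.001]
ft_force: [0.1, -0.2, 0.1]
gripper_width: 0.0872
finger_force: 0.0
time: 1.9
position: [0.4078, 0.2035, 0.2224]
orientation: [-2.212, -2.231, 0.0]
ft_force: [1.7, -0.1, 0.9]
gripper_width: 0.0872
finger_force: 0.0
```

```bash
python3 -m crank '[[-1,-0.12,0.038,0,0],[-1,-0.12,0.038,0,0],[-1,-0.12,0.038,0,0],[-1,-0.12,0.038,0,0],[-1,-0.12,0.038,0,0],[-1,-0.12,0.038,0,0],[-1,-0.12,0.038,0,0],[-1,-0.12,0.038,0,0],[-1,-0.12,0.038,0,0],[-1,-0.12,0.038,0,0],[-1,-0.12,0.038,0,0],[-1,-0.1,0.038,0,0]]'; python3 -m crank '[[-1,0,0,0,0],[-1,0,0,0,0]]'
```

```text
time: 3.1
position: [0.5481, -0.2216, 0.2222]
orientation: [-2.212, -2.23, 0.001]
ft_force: [0.8, -0.3, 0.5]
gripper_width: 0.0868
finger_force: 0.0
time: 3.3
position: [0.5477, -0.2201, 0.2219]
orientation: [-2.213, -2.229, 0.002]
ft_force: [0.1, 0.9, 0.4]
gripper_width: 0.087
finger_force: 0.0
```

```bash
python3 -m crank '[[-1,-0.015,-0.012,0.1,0],[-1,0,0,0.12,0],[-1,0,0,0.12,0],[-1,0,0,0.1,0],[-1,0,0,0.07,0],[-1,0,0,0.027,0],[-1,0,0,0,0],[-1,0,0,0,0]]'; python3 - <<'E'
from h import *
a=vision.snapshot("top")[160:220,270:350];b=vision.snapshot("side")[180:260,240:340]
a=cv2.resize(a,(400,300),interpolation=3);b=cv2.resize(b,(375,300),interpolation=3)
cv2.imwrite("pics/g1.png",np.hstack([a,b])[:,:,::-1])
E
```

```text
time: 4.1
position: [0.5453, -0.2239, 0.0626]
orientation: [2.21, 2.231, 0.002]
ft_force: [0.4, -0.3, 0.9]
gripper_width: 0.0872
finger_force: 0.0
```

View pics/g1.png

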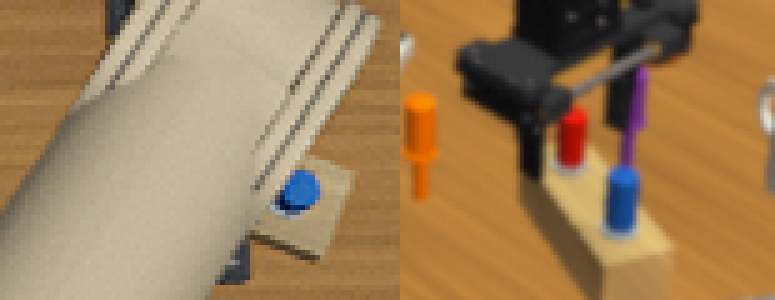

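The right crop shows red (572,140) between the fingers (533,150) and (620,95), clear of blue and purple. I close on it.

```bash
python3 -m crank '[[1,0,0,0.005,0],[1,0,0,0,0],[1,0,0,0,0],[1,0,0,0,0],[1,0,0,0,0],[1,0,0,0,0]]' 40; python3 -m crank '[[1,0,0,-0.05,0],[1,0,0,-0.12,0],[1,0,0,-0.12,0],[1,0,0,-0.12,0],[1,0,0,-0.06,0],[1,0,0,0,0]]'
```

```text
time: 4.8
position: [0.5445, -0.2242, 0.0599]
orientation: [-2.212, -2.231, -0.0]
ft_force: [0.4, -0.3, 0.8]
gripper_width: 0.0468
finger_force: 0.0
time: 5.4
position: [0.5458, -0.2251, 0.2049]
orientation: [2.209, 2.227, 0.005]
ft_force: [-0.1, -0.2, -0.2]
gripper_width: 0.0028
finger_force: 0.0
```

The fingers were still closing when I lifted, so I missed. I look before retrying.

```bash
python3 -m crank '[[-1,0,0,0,0],[-1,0,0,0,0]]'; python3 - <<'E'
from h import *
b=vision.snapshot("side")
for x in blobs(b.copy(),(0,200,120),(4,255,255),4): print(x,unproj("side",x[0],.077))
b=cv2.resize(b[170:270,240:340],(600,600),interpolation=3)
cv2.imwrite("pics/g2.png",b[:,:,::-1])
E
```

```text
time: 5.6
position: [0.5441, -0.224, 0.2002]
orientation: [-2.211, -2.23, 0.001]
ft_force: [0.5, 0.1, -0.6]
gripper_width: 0.0115
finger_force: 0.0
(array([285.38, 215.6 ]), np.int32(80), array([283, 209,   6,  15], dtype=int32)) [ 0.5431114  -0.22158525  0.077     ]
```

View pics/g2.png

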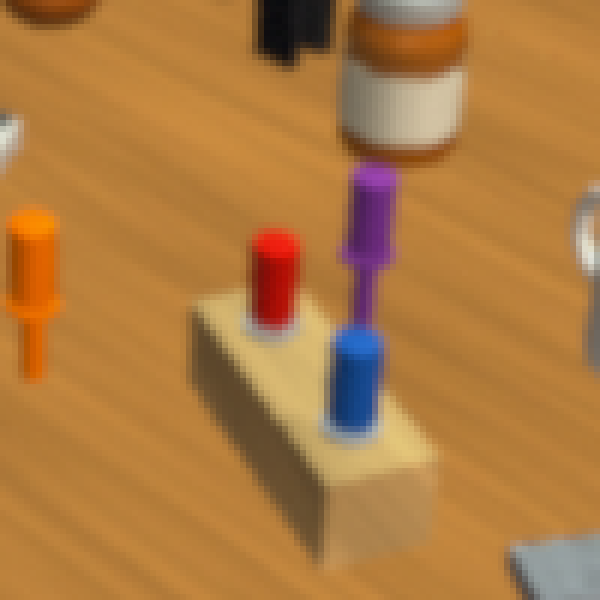

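The red pin (275,280) is untouched and upright. I open fully, go back down, and this time wait for the grip.

```bash
python3 -m crank '[[-1,0,0,0,0],[-1,0,0,0,0],[-1,0,0,0,0],[-1,0,0,0,0],[-1,0,0,0,0],[-1,0,0,0,0],[-1,0,0,0,0],[-1,0,0,0,0]]'; python3 -m crank '[[-1,0,0,0.1,0],[-1,0,0,0.12,0],[-1,0,0,0.12,0],[-1,0,0,0.09,0],[-1,0,0,0.035,0],[1,0,0,0,0],[1,0,0,0,0],[1,0,0,0,0],[1,0,0,0,0],[1,0,0,0,0],[1,0,0,0,0],[1,0,0,0,0]]' 40;python3 -m crank '[[1,0,0,0,0],[1,0,0,0,0],[1,0,0,0,0],[1,0,0,0,0]]'
```

```text
time: 6.45
position: [0.5445, -0.2242, 0.2009]
orientation: [-2.212, -2.231, -0.0]
ft_force: [0.5, 0.5, -0.1]
gripper_width: 0.0788
finger_force: 0.0
time: 7.65
position: [0.5446, -0.2241, 0.0616]
orientation: [2.212, 2.231, 0.0]
ft_force: [0.1, -0.3, -0.3]
gripper_width: 0.039
finger_force: 0.0
time: 8.05
position: [0.5441, -0.2242, 0.0614]
orientation: [-2.211, -2.23, 0.001]
ft_force: [-2.9, 0.5, 2.4]
gripper_width: 0.0231
finger_force: 40.0
```

```bash
python3 -m crank '[[1,0,0,-0.05,0],[1,0,0,-0.12,0],[1,0,0,-0.12,0],[1,0,0,-0.12,0],[1,0,0,-0.07,0],[1,0,0,0,0]]'; python3 -m crank '[[1,0.06,-0.008,0,0],[1,0.12,-0.008,0,0],[1,0.12,-0.008,0,0],[1,0.12,-0.008,0,0],[1,0.12,-0.008,0,0],[1,0.12,-0.008,0,0],[1,0.12,-0.008,0,0],[1,0.12,-0.008,0,0],[1,0.12,-0.008,0,0],[1,0.09,-0.008,0,0],[1,0.04,-0.008,0,0],[1,0,0,0,0]]'; python3 -m crank '[[1,0,0,0.08,0],[1,0,0,0.07,0],[1,0,0,0,0],[1,0,0,0,0]]'; python3 - <<'E'
from h import *
a=vision.snapshot("top");b=vision.snapshot("side"); print(readout.state()["position"])
cv2.imwrite("pics/rt3.png",a[:,:,::-1]);cv2.imwrite("pics/rs3.png",b[:,:,::-1])
a=cv2.resize(a[155:245,155:245],(400,400),interpolation=3);b=cv2.resize(b[150:220,175:245],(400,400),interpolation=3)
cv2.imwrite("pics/g3.png",np.hstack([a,b])[:,:,::-1])
for x in blobs(cv2.imread("pics/rs3.png")[:,:,::-1].copy(),(0,190,80),(5,255,255),4): print(x)
E
```

```text
time: 8.65
position: [0.5462, -0.2251, 0.2097]
orientation: [2.208, 2.227, 0.006]
ft_force: [0.4, -0.1, -2.0]
gripper_width: 0.0234
finger_force: 40.0
time: 9.85
position: [0.5146, 0.1219, 0.2051]
orientation: [-2.209, -2.234, 0.001]
ft_force: [-0.3, -0.9, -1.4]
gripper_width: 0.0229
finger_force: 40.0
time: 10.25
position: [0.5154, 0.119, 0.1609]
orientation: [2.214, 2.228, -0.001]
ft_force: [-0.0, -0.6, -0.6]
gripper_width: 0.0229
finger_force: 40.0
[0.51592337 0.11986008 0.16164763]
(array([207., 149.]), np.int32(81), array([204, 142,   7,  15], dtype=int32))
```

View pics/g3.png

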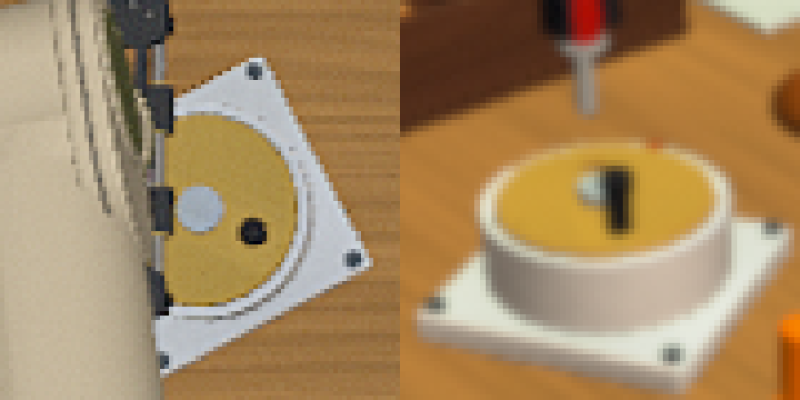

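```bash
python3 - <<'E'
from h import *
s0=cv2.imread("pics/raw_side0.png"); s=cv2.imread("pics/rs3.png"); t0=cv2.imread("pics/raw_top0.png")
def disc(im,n,x0,y0,x1,y1):
    h=cv2.cvtColor(im[y0:y1,x0:x1].copy(),cv2.COLOR_BGR2HSV)
    m=cv2.inRange(h,np.array((18,140,90)),np.array((26,255,255)))
    k,l,st,c=cv2.connectedComponentsWithStats(m); m=np.uint8(l==1+np.argmax(st[1:,4]))
    cs,_=cv2.findContours(m,0,1); p=np.vstack(cs).reshape(-1,2)
    hull=cv2.convexHull(p).reshape(-1,2)+[x0,y0]
    W=np.array([unproj(n,q,.07)[:2] for q in hull]); c,r=cv2.minEnclosingCircle(W.astype(np.float32)*1000)
    A=np.c_[2*W,np.ones(len(W))]; f=np.linalg.lstsq(A,(W**2).sum(1),rcond=None)[0]
    print(n,"disc enc",c,r,"lsq",f[:2],np.sqrt(f[2]+f[:2]@f[:2]),st[:,4])
disc(t0,"top",160,160,250,250); disc(s0,"side",190,172,236,200)
# pin axis in side view: compare expected pin (TCP xy) with seen columns per row
T=np.array([.5157,.1195,.1612])
for dz in(.0,-.01,-.045,-.055): print(dz,proj("side",T+[0,0,dz]))
g=cv2.cvtColor(s,cv2.COLOR_BGR2HSV)
for v in range(144,172,2): print(v,[tuple(map(int,g[v,u])) for u in range(202,214)] if v in(146,160,162,164,166,168) else '')
E
```

```text
top disc enc (501.566162109375, 84.49339294433594) 64.46440124511719 lsq [0.50139721 0.08392852] 0.06356027211265874 [6715    1    1    1    2    1    1    1    1    1    1    1    1    1
    1    1    1    1    1    2    1    1    3    1    1    1    1    1
    1    1    1    1    1    1    1    1    1    1    1    1    1    3
    4    1    1    1    1    2    2    1    1 1232    2    1    1    1
    1    1    1    1    1    1    1    1    1    1    1    1    1    1
    1    2    1    1    1    1    1    2    1    1    1    1    1    2
    1    1    1    1    1    1    1    1    1    1    1    1    1    2
    1    1    1    1    1    1    1    1    1    1    1    1    2    1
    1    1    1    1    1    2    1    1    1    1    1    1    1    1
    1    1    1    2    2    1    1    1    1]
side disc enc (502.0524597167969, 87.50656127929688) 68.0403060913086 lsq [0.5005139  0.08578278] 0.06409875747250567 [796 492]
0.0 [206.44265411 154.60322205]
-0.01 [206.64084729 157.3400067 ]
-0.045 [207.32097864 166.73171752]
-0.055 [207.51152391 169.36289459]
144 
146 [(150, 35, 22), (179, 13
[... 446 characters left out ...]
25), (16, 39, 145), (16, 68, 154), (15, 128, 165), (16, 166, 174), (16, 173, 183), (17, 175, 185), (16, 176, 187)]
164 [(15, 174, 139), (16, 175, 150), (16, 165, 153), (15, 122, 140), (16, 57, 134), (18, 35, 144), (16, 56, 155), (15, 117, 168), (16, 160, 178), (16, 171, 180), (16, 172, 182), (16, 174, 183)]
166 [(16, 174, 176), (16, 176, 174), (16, 168, 165), (16, 130, 145), (16, 61, 133), (18, 36, 143), (16, 49, 152), (15, 109, 161), (16, 159, 167), (16, 171, 171), (16, 171, 174), (16, 173, 177)]
168 [(17, 176, 178), (16, 174, 179), (16, 171, 174), (15, 143, 157), (15, 78, 140), (16, 41, 143), (16, 51, 151), (15, 101, 156), (16, 155, 164), (16, 172, 168), (17, 175, 169), (16, 174, 170)]
170
```

```bash
python3 -m crank '[[1,0.005,0.006,0.05,0],[1,0,0,0.05,0],[1,0,0,0.01,0],[1,0,0,0,0],[1,0,0,0,0]]'; python3 -m crank '[[1,0,0,0.005,0],[1,0,0,0.005,0],[1,0,0,0,0]]';python3 -m crank '[[1,0,0,0.005,0],[1,0,0,0,0]]'
```

```text
time: 10.85
position: [0.5173, 0.1221, 0.1279]
orientation: [2.212, 2.231, 0.001]
ft_force: [-0.2, 0.4, -1.0]
gripper_width: 0.0233
finger_force: 40.0
time: 11.15
position: [0.517, 0.122, 0.1245]
orientation: [2.212, 2.231, 0.0]
ft_force: [0.5, -0.3, -1.1]
gripper_width: 0.023
finger_force: 40.0
time: 11.35
position: [0.517, 0.1219, 0.1228]
orientation: [2.212, 2.231, -0.0]
ft_force: [1.1, -0.6, -1.3]
gripper_width: 0.0235
finger_force: 40.0
```

```bash
python3 -m crank '[[1,0,0,0.005,0],[1,0,0,0,0]]';python3 -m crank '[[1,0,0,0.005,0],[1,0,0,0,0]]'
```

```text
time: 11.55
position: [0.5169, 0.1219, 0.1213]
orientation: [2.212, 2.231, -0.0]
ft_force: [0.8, -1.3, -2.0]
gripper_width: 0.0226
finger_force: 40.0
time: 11.75
position: [0.5169, 0.122, 0.1198]
orientation: [2.212, 2.231, -0.0]
ft_force: [1.1, -1.4, -1.2]
gripper_width: 0.0231
finger_force: 40.0
```

```bash
python3 -m crank '[[1,0,0,0.005,0],[1,0,0,0,0]]';python3 -m crank '[[1,0,0,0.005,0],[1,0,0,0,0]]'
```

```text
time: 11.95
position: [0.5169, 0.122, 0.1183]
orientation: [2.212, 2.231, -0.0]
ft_force: [0.6, -0.9, -2.1]
gripper_width: 0.023
finger_force: 40.0
time: 12.15
position: [0.5169, 0.122, 0.1168]
orientation: [2.212, 2.231, -0.0]
ft_force: [1.4, -2.0, -1.7]
gripper_width: 0.0232
finger_force: 40.0
```

```bash
python3 -m crank '[[1,0,0,0.01,0],[1,0,0,0.01,0],[1,0,0,0,0]]';python3 -m crank '[[1,0,0,0.005,0],[1,0,0,0,0]]'
```

```text
time: 12.45
position: [0.5167, 0.1219, 0.1104]
orientation: [-2.212, -2.231, 0.001]
ft_force: [0.7, -2.0, -2.1]
gripper_width: 0.023
finger_force: 40.0
time: 12.65
position: [0.5169, 0.122, 0.1092]
orientation: [-2.212, -2.231, 0.0]
ft_force: [0.5, -0.9, -1.0]
gripper_width: 0.0231
finger_force: 40.0
```

```bash
python3 -m crank '[[1,0,0,0.005,0],[1,0,0,0,0]]'; python3 -m crank '[[1,0,0,0.003,0],[1,0,0,0,0]]'
```

```text
time: 12.85
position: [0.5169, 0.122, 0.1078]
orientation: [2.212, 2.231, -0.0]
ft_force: [1.4, -1.9, -1.0]
gripper_width: 0.023
finger_force: 40.0
time: 13.05
position: [0.5169, 0.122, 0.107]
orientation: [2.212, 2.231, 0.0]
ft_force: [0.9, -0.9, -1.2]
gripper_width: 0.0233
finger_force: 40.0
```

```bash
python3 -m crank '[[1,0,0,0.002,0],[1,0,0,0,0]]'; python3 -m crank '[[1,0,0,0.002,0],[1,0,0,0,0]]'
```

```text
time: 13.25
position: [0.5171, 0.1221, 0.1067]
orientation: [-2.212, -2.231, -0.001]
ft_force: [-0.8, -3.5, 3.9]
gripper_width: 0.0234
finger_force: 40.0
time: 13.45
position: [0.5172, 0.1222, 0.1066]
orientation: [-2.212, -2.231, -0.001]
ft_force: [-2.2, -2.9, 10.2]
gripper_width: 0.0231
finger_force: 40.0
```

```bash
python3 -m crank '[[1,0,0,0.002,0],[1,0,0,0,0]]'; python3 -m crank '[[1,0,0,0.002,0],[1,0,0,0,0]]'
```

```text
time: 13.65
position: [0.5174, 0.1222, 0.1066]
orientation: [-2.212, -2.231, -0.002]
ft_force: [-3.7, -4.2, 16.4]
gripper_width: 0.0233
finger_force: 40.0
time: 13.85
position: [0.5175, 0.1223, 0.1065]
orientation: [-2.212, -2.23, -0.003]
ft_force: [-6.0, -3.5, 21.3]
gripper_width: 0.0232
finger_force: 40.0
```

```bash
cat > arc.py <<'E'
import numpy as np,sys
cx,cy,x,y,a0,a1,n=map(float,sys.argv[1:]); 
for a in np.linspace(a0,a1,int(n)):
    X,Y=cx+.04*np.cos(a),cy+.04*np.sin(a); print(f"a={a:.3f} rel {a-.479:.3f} tx={(Y-y)/.3:.4f} ty={(X-x)/.3:.4f} pos {X:.4f} {Y:.4f}"); x,y=X,Y
E
python3 arc.py .501 .0848 .5169 .1220 1.08 0.36 10; python3 -m crank '[[1,0,0,-0.008,0],[1,0,0,0,0]]'
```

```text
a=1.080 rel 0.601 tx=-0.0064 ty=0.0098 pos 0.5199 0.1201
a=1.000 rel 0.521 tx=-0.0054 ty=0.0092 pos 0.5226 0.1185
a=0.920 rel 0.441 tx=-0.0061 ty=0.0087 pos 0.5252 0.1166
a=0.840 rel 0.361 tx=-0.0068 ty=0.0082 pos 0.5277 0.1146
a=0.760 rel 0.281 tx=-0.0074 ty=0.0076 pos 0.5300 0.1124
a=0.680 rel 0.201 tx=-0.0080 ty=0.0070 pos 0.5321 0.1100
a=0.600 rel 0.121 tx=-0.0086 ty=0.0064 pos 0.5340 0.1074
a=0.520 rel 0.041 tx=-0.0090 ty=0.0057 pos 0.5357 0.1047
a=0.440 rel -0.039 tx=-0.0095 ty=0.0049 pos 0.5372 0.1018
a=0.360 rel -0.119 tx=-0.0098 ty=0.0042 pos 0.5384 0.0989
time: 14.05
position: [0.517, 0.1221, 0.1072]
orientation: [-2.212, -2.231, -0.001]
ft_force: [-0.2, -2.3, -0.0]
gripper_width: 0.0232
finger_force: 40.0
```

```bash
python3 -m crank '[[1,0,0,-0.002,0],[1,-0.0064,0.0098,0,0],[1,-0.0054,0.0092,0,0],[1,0,0,0,0]]'; python3 -m crank '[[1,-0.0061,0.0087,0,0],[1,-0.0068,0.0082,0,0],[1,0,0,0,0]]'
```

```text
time: 14.45
position: [0.5225, 0.1184, 0.1073]
orientation: [-2.212, -2.23, 0.001]
ft_force: [-1.5, -0.0, -1.8]
gripper_width: 0.0231
finger_force: 40.0
time: 14.75
position: [0.528, 0.1143, 0.1075]
orientation: [2.212, 2.23, -0.0]
ft_force: [-2.1, -0.2, -1.7]
gripper_width: 0.023
finger_force: 40.0
```

```bash
python3 -m crank '[[1,-0.0074,0.0076,0,0],[1,-0.008,0.007,0,0],[1,0,0,0,0]]'; python3 -m crank '[[1,-0.0086,0.0064,0,0],[1,-0.009,0.0057,0,0],[1,0,0,0,0]]';  python3 -m crank '[[1,-0.0095,0.0049,0,0],[1,0,0,0,0]]'
```

```text
time: 15.05
position: [0.5325, 0.1097, 0.1076]
orientation: [2.212, 2.23, 0.0]
ft_force: [-1.9, -0.2, -0.7]
gripper_width: 0.0232
finger_force: 40.0
time: 15.35
position: [0.5361, 0.1046, 0.1077]
orientation: [2.212, 2.23, 0.0]
ft_force: [-3.3, -0.2, -1.5]
gripper_width: 0.0231
finger_force: 40.0
time: 15.55
position: [0.5375, 0.1019, 0.1077]
orientation: [2.212, 2.231, 0.0]
ft_force: [-2.5, 0.0, -0.8]
gripper_width: 0.0232
finger_force: 40.0
```

```bash
python3 arc.py .5006 .0848 .5375 .1019 .37 -.50 36; python3 -m crank '[[1,-0.0086,0.0015,0,0],[1,0,0,0.0035,0],[1,0,0,0.003,0],[1,0,0,0,0]]'
```

```text
a=0.370 rel -0.109 tx=-0.0088 ty=0.0013 pos 0.5379 0.0993
a=0.345 rel -0.134 tx=-0.0031 ty=0.0012 pos 0.5382 0.0983
a=0.320 rel -0.159 tx=-0.0031 ty=0.0011 pos 0.5386 0.0974
a=0.295 rel -0.184 tx=-0.0032 ty=0.0010 pos 0.5389 0.0964
a=0.271 rel -0.208 tx=-0.0032 ty=0.0009 pos 0.5391 0.0955
a=0.246 rel -0.233 tx=-0.0032 ty=0.0008 pos 0.5394 0.0945
a=0.221 rel -0.258 tx=-0.0032 ty=0.0008 pos 0.5396 0.0936
a=0.196 rel -0.283 tx=-0.0032 ty=0.0007 pos 0.5398 0.0926
a=0.171 rel -0.308 tx=-0.0033 ty=0.0006 pos 0.5400 0.0916
a=0.146 rel -0.333 tx=-0.0033 ty=0.0005 pos 0.5402 0.0906
a=0.121 rel -0.358 tx=-0.0033 ty=0.0004 pos 0.5403 0.0896
a=0.097 rel -0.382 tx=-0.0033 ty=0.0004 pos 0.5404 0.0887
a=0.072 rel -0.407 tx=-0.0033 ty=0.0003 pos 0.5405 0.0877
a=0.047 rel -0.432 tx=-0.0033 ty=0.0002 pos 0.5406 0.0867
a=0.022 rel -0.457 tx=-0.0033 ty=0.0001 pos 0.5406 0.0857
a=-0.003 rel -0.482 tx=-0.0033 ty=0.0000 pos 0.5406 0.0847
a=-0.028 rel -0.507 tx=-0.0033 ty=-0.0001 pos 0.5406 0.0837
a=-0.053 rel -0.532 tx=-0.0033 ty=-0.0001 pos 0.5405 0.0827
a=-0.077 rel -0.556 tx=-0.0033 ty=-0.0002 pos 0.540
[... 478 characters left out ...]
391 0.0739
a=-0.301 rel -0.780 tx=-0.0032 ty=-0.0009 pos 0.5388 0.0729
a=-0.326 rel -0.805 tx=-0.0032 ty=-0.0010 pos 0.5385 0.0720
a=-0.351 rel -0.830 tx=-0.0031 ty=-0.0011 pos 0.5382 0.0711
a=-0.376 rel -0.855 tx=-0.0031 ty=-0.0012 pos 0.5378 0.0701
a=-0.401 rel -0.880 tx=-0.0031 ty=-0.0013 pos 0.5374 0.0692
a=-0.425 rel -0.904 tx=-0.0030 ty=-0.0013 pos 0.5370 0.0683
a=-0.450 rel -0.929 tx=-0.0030 ty=-0.0014 pos 0.5366 0.0674
a=-0.475 rel -0.954 tx=-0.0030 ty=-0.0015 pos 0.5362 0.0665
a=-0.500 rel -0.979 tx=-0.0029 ty=-0.0016 pos 0.5357 0.0656
time: 15.95
position: [0.5386, 0.0996, 0.1067]
orientation: [2.211, 2.231, 0.002]
ft_force: [-4.9, 0.6, 7.7]
gripper_width: 0.0235
finger_force: 40.0
```

```bash
f() { grep -E 'position|ft_force'; }; (python3 -m crank '[[1,-0.0031,0.001,0,0]]'; python3 -m crank '[[1,-0.0031,0.001,0,0]]'; python3 -m crank '[[1,-0.0032,0.0008,0,0],[1,0,0,0,0]]')|f
```

```text
position: [0.5387, 0.0992, 0.1067]
ft_force: [-6.6, 1.7, 9.3]
position: [0.5388, 0.0988, 0.1067]
ft_force: [-7.2, 4.5, 8.8]
position: [0.5389, 0.0983, 0.1066]
ft_force: [-7.2, 4.4, 9.9]
```

```bash
f() { grep -E 'position|ft_force'; }; (python3 -m crank '[[1,-0.0032,0.0008,0,0]]'; python3 -m crank '[[1,-0.0032,0.0008,0,0]]'; python3 -m crank '[[1,-0.0032,0.0007,0,0],[1,0,0,0,0]]')|f
```

```text
position: [0.5391, 0.0977, 0.1066]
ft_force: [-6.6, 5.6, 9.2]
position: [0.5393, 0.0968, 0.1067]
ft_force: [-6.8, 5.8, 8.6]
position: [0.5396, 0.0956, 0.1066]
ft_force: [-6.3, 4.9, 8.1]
```

```bash
f() { grep -E 'position|ft_force'; }; (python3 -m crank '[[1,-0.0032,-0.0012,0,0]]'; python3 -m crank '[[1,-0.0032,0.0007,0,0]]'; python3 -m crank '[[1,-0.0032,0.0006,0,0],[1,0,0,0,0]]')|f
```

```text
position: [0.5396, 0.095, 0.1066]
ft_force: [-3.2, 4.7, 5.6]
position: [0.5398, 0.0938, 0.1066]
ft_force: [-3.9, 4.0, 6.3]
position: [0.5401, 0.0924, 0.1065]
ft_force: [-4.8, 5.2, 5.8]
```

```bash
f() { grep -E 'position|ft_force'; }; (python3 -m crank '[[1,-0.0033,0.0005,0,0]]'; python3 -m crank '[[1,-0.0033,0.0004,0,0]]'; python3 -m crank '[[1,-0.0033,0.0004,0,0],[1,0,0,0,0]]')|f
```

```text
position: [0.5402, 0.0917, 0.1065]
ft_force: [-4.0, 4.5, 4.3]
position: [0.5404, 0.0903, 0.1063]
ft_force: [-2.1, 1.7, 0.6]
position: [0.5405, 0.0881, 0.106]
ft_force: [-0.3, 2.7, 0.6]
```

```bash
f() { grep -E 'position|ft_force'; }; (python3 -m crank '[[1,0,0,0.003,0],[1,0,0,0,0]]')|f
```

```text
position: [0.5402, 0.0881, 0.1048]
ft_force: [0.5, 3.3, -0.1]
```

The force drop and lower height show the pin is in the bore. I push it home gradually.

```bash
f() { grep -E 'position|ft_force'; }; (python3 -m crank '[[1,0.001,0,0.003,0],[1,0,0,0.003,0],[1,0,0,0,0]]';python3 -m crank '[[1,0,0,0.005,0],[1,0,0,0,0]]')|f
```

```text
position: [0.5401, 0.0883, 0.1031]
ft_force: [-0.1, 2.5, 1.4]
position: [0.5401, 0.0883, 0.1015]
ft_force: [0.7, 2.6, 2.8]
```

```bash
f() { grep -E 'position|ft_force'; }; (python3 -m crank '[[1,0,0,0.005,0],[1,0,0,0,0]]';python3 -m crank '[[1,0,0,0.005,0],[1,0,0,0,0]]')|f
```

```text
position: [0.5401, 0.0883, 0.1]
ft_force: [0.8, 3.1, 2.6]
position: [0.54, 0.0883, 0.0984]
ft_force: [1.4, 2.9, 2.6]
```

```bash
f() { grep -E 'position|ft_force'; }; (python3 -m crank '[[1,0.001,0,0.01,0],[1,0,0,0.01,0],[1,0,0,0,0]]';python3 -m crank '[[1,0,0,0.01,0],[1,0,0,0.01,0],[1,0,0,0,0]]')|f
```

```text
position: [0.5399, 0.0885, 0.0922]
ft_force: [1.7, 1.8, 0.1]
position: [0.5398, 0.0885, 0.0861]
ft_force: [1.7, 2.9, -0.7]
```

```bash
f() { grep -E 'position|ft_force'; }; (python3 -m crank '[[1,0,0,0.01,0],[1,0,0,0,0]]';python3 -m crank '[[1,0,0,0.005,0],[1,0,0,0,0]]';python3 -m crank '[[1,0,0,0.003,0],[1,0,0,0,0]]')|f
```

```text
position: [0.5398, 0.0886, 0.0831]
ft_force: [2.0, 3.1, -0.8]
position: [0.5398, 0.0886, 0.0818]
ft_force: [0.5, 2.1, 1.4]
position: [0.5399, 0.0886, 0.0813]
ft_force: [-1.2, 2.1, 5.8]
```

```bash
f() { grep -E 'position|ft_force|width'; }; (python3 -m crank '[[1,0,0,0.003,0],[1,0,0,0,0]]';python3 -m crank '[[1,0,0,0.002,0],[1,0,0,0,0]]')|f
```

```text
position: [0.5399, 0.0887, 0.0812]
ft_force: [-5.4, 1.9, 15.6]
gripper_width: 0.0231
position: [0.54, 0.0888, 0.0811]
ft_force: [-8.1, 1.2, 22.8]
gripper_width: 0.0232
```

```bash
python3 -m crank '[[1,0,0,-0.006,0],[-0.2,0,0,0,0],[-0.2,0,0,0,0],[-0.2,0,0,0,0],[-0.2,0,0,0,0],[-0.2,0,0,0,0],[-0.2,0,0,0,0],[-0.2,0,0,0,0]]'; python3 -m crank '[[-0.2,0,0,-0.02,0],[-0.2,0,0,-0.06,0],[-0.2,0,0,-0.12,0],[-0.2,0,0,-0.12,0],[-0.2,0,0,-0.12,0],[-0.2,0,0,-0.06,0],[-0.2,-0.1,0,0,0],[-0.2,-0.12,0,0,0],[-0.2,-0.12,0,0,0],[-0.2,-0.12,0,0,0],[-0.2,0,0,0,0]]'; python3 - <<'E'
from h import *
a=vision.snapshot("top");b=vision.snapshot("side")
for x in blobs(a.copy(),(0,200,120),(4,255,255),4): print(x,unproj("top",x[0],.097))
for x in blobs(b.copy(),(0,200,120),(4,255,255),4): print(x,unproj("side",x[0],.097))
a=cv2.resize(a[155:245,155:245],(400,400),interpolation=3);b=cv2.resize(b[150:220,175:245],(400,400),interpolation=3)
cv2.imwrite("pics/g4.png",np.hstack([a,b])[:,:,::-1])
E
```

```text
time: 21.05
position: [0.5399, 0.0886, 0.0814]
orientation: [-2.212, -2.231, -0.0]
ft_force: [0.2, -0.3, -0.5]
gripper_width: 0.0519
finger_force: 0.0
time: 22.15
position: [0.5405, -0.0554, 0.2323]
orientation: [2.219, 2.221, -0.0]
ft_force: [-0.3, 0.8, -0.0]
gripper_width: 0.0525
finger_force: 0.0
(array([196.91, 187.11]), np.int32(44), array([193, 184,   9,   7], dtype=int32)) [0.54304457 0.09029639 0.097     ]
(array([218.53, 172.35]), np.int32(49), array([216, 167,   6,  12], dtype=int32)) [0.54072369 0.09144568 0.097     ]
```

View pics/g4.png

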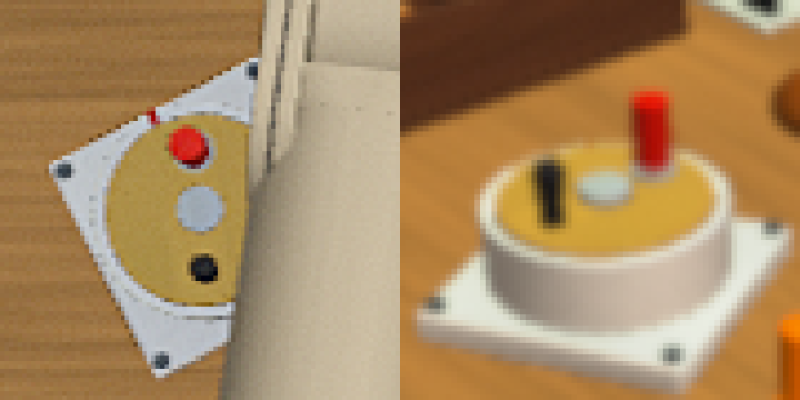

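The pin stands upright with its flange on the collar (red head at (190,147) in the top crop, (652,130) in the side crop), clockwise past the mark. The gripper is clear, so I hand in.

```bash
python3 -c "
from plant import order; print(order.job_done())"
```

```text
the job is handed in; nothing more can be done
None
```

The roll stamper is locked: the red-headed pin is fully home in the bore, upright with its flange on the collar and released. The highest vertical load I read on it was about 23 N, and I handed the job in after about 22 s of robot time.

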